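# Load the culture vessels on the shaker

## Task

Load the shaker: carry the four white-lidded culture vessels (large, medium and small round jars and the square box) from the bench to the shaker's pad and stand each upright and fully down in the one steel holder of its own shape and size. They are glass, so set them down gently rather than letting them drop, and leave the two amber dropper bottles where they stand.

Things in the scene. Friction and masses are not known exactly. Their poses are not given: they have to be found in the camera images.
- jar_large_center (a point): Large round culture jar, diameter 62 mm, 80 mm tall, white lid (top 16 mm, as wide as the body), upright on the bench. Clear glass with pale agar and green plantlets inside; one solid piece of glass and lid. This point is at its centre, 40 mm above its underside; z is its upright axis.
- jar_medium_center (a point): Medium round culture jar, diameter 48 mm, 74 mm tall, white lid (top 16 mm, as wide as the body), upright on the bench. Clear glass with pale agar and green plantlets inside; one solid piece of glass and lid. This point is at its centre, 37 mm above its underside; z is its upright axis.
- jar_small_center (a point): Small round culture jar, diameter 34 mm, 70 mm tall, white lid (top 16 mm, as wide as the body), upright on the bench. Clear glass with pale agar and green plantlets inside; one solid piece of glass and lid. This point is at its centre, 35 mm above its underside; z is its upright axis.
- jar_square_center (a point): Square culture box, 46 by 46 mm, 78 mm tall, white lid (top 16 mm, as wide as the body), upright on the bench. Clear glass with pale agar and green plantlets inside; one solid piece of glass and lid. This point is at its centre, 39 mm above its underside; z is its upright axis. x and y are the normals of its side faces.
- holder_large_floor (a point): Largest round steel holder cup, open on top, fixed on the dark rubber pad of the low shaker: outer diameter 86 mm, inner 80 mm, 14 mm high over all, for the large jar (62 mm). This point is the centre of its inner floor, 10 mm below its rim and 49 mm above the bench; z is up.
- holder_medium_floor (a point): Middle-sized round steel holder cup, open on top, fixed on the dark rubber pad of the low shaker: outer diameter 72 mm, inner 66 mm, 14 mm high over all, for the medium jar (48 mm). This point is the centre of its inner floor, 10 mm below its rim and 49 mm above the bench; z is up.
- holder_small_floor (a point): Smallest round steel holder cup, open on top, fixed on the dark rubber pad of the low shaker: outer diameter 58 mm, inner 52 mm, 14 mm high over all, for the small jar (34 mm). This point is the centre of its inner floor, 10 mm below its rim and 49 mm above the bench; z is up.
- holder_square_floor (a point): Square steel holder tray, open on top, fixed on the dark rubber pad of the low shaker (320 by 320 mm, top of the pad 45 mm above the bench): 70 by 70 mm outside, 64 by 64 mm inside, 14 mm high over all, for the square box, which fits only with its sides roughly along the holder's. This point is the centre of its inner floor, 10 mm below its rim and 49 mm above the bench; x and y run along its sides.
- dropper_a_center (a point): Amber dropper bottle, diameter 30 mm, 75 mm tall, black cap and rubber bulb, standing among the culture vessels; leave it alone. This point is on its axis at half height.
- dropper_b_center (a point): A second, like amber dropper bottle (diameter 30 mm, 75 mm tall) beyond the culture vessels; leave it alone. This point is on its axis at half height.

How it is judged:
By the outcome, as a careful person would: the job done as asked, in the order asked, and still so for the second after the job is handed in, with the robot touching nothing.
It also fails if it takes over 118 s, if anything falls off the work surface, if the arm or the gripper's body presses on something with over 40 N, if the wrist force passes 120 N, or if a joint passes its speed limit or range.

## Robot

A 6-joint arm with a two-finger parallel gripper is mounted at the origin on the work surface. World frame = base frame: x ahead of the robot, y to its left, z up, the work surface at z = 0. Lengths are in m, angles in rad, forces in N, time in s.
With the tool pointing down it reaches from about 0.35 to 0.775 m from the base axis. Payload 7.3 kg.
Tool frame: the origin (TCP) lies on the mounting face of the last link; the fingertips stand 178 mm ahead of it and the grasp point (between the pads) lies 159 mm ahead of it (robot.tcp_to_tips is the distance from the TCP to the fingertips, in m); z points along the fingers, y is the direction in which the jaws open and shut (so a half turn about z gives the same grasp; the last joint's range is limited). The gripper opens to 92 mm and grips with 3 to 60 N. Pads are 19 mm wide; open, the fingers measure 130 mm over their backs; the gripper's body (75 mm by 190 mm) begins 47 mm behind the grasp point.
Start: joints at [-1.423, 0.342, 1.524, -0, 1.275, -0.146], TCP at [0.152, -0.503, 0.405] pointing down, gripper open.
Joint ranges: [-2.53, 2.53], [-0.77, 2.02], [0.04, 2.7], [-1, 4.14], [0.28, 2.66], [-3.11, 3.11]. Speed limits (rad/s): [2.57, 2.57, 3.14, 3.14, 3.14, 3.14].

## Interface

Orientations are given as [roll, pitch, yaw] about the fixed x, y, z axes, in that order (R = Rz(yaw) Ry(pitch) Rx(roll)).
In Python, from cell import robot, viewer gives the robot as it stands.
- The arm moves only by the shell command python3 -m creep 'ROWS' [OPENING] [FORCE]. ROWS is JSON, a list that holds one entry, the list of rows, each a list of 6 numbers: the shift along the world's x, y, z in mm, then the turn, a rotation vector about the world's x, y, z in degrees. A call has 1 to 5 rows; each row shifts and turns the pose as measured when the row begins; what a row does not reach is not made up. A row lasts 1/12 s, in which the tool goes at most 41.7 mm and 7.16 degrees, less where a joint would pass 70% of its speed; a pose out of reach is approached as far as the arm can. A call with a gripper value outside its range is refused whole. OPENING is the closure, from -1 (fully open) to 1 (shut), set as the call begins (- or left out, the last holds). The fingers move at their own pace and stop on an object; FORCE is the grip in N (left out, the last holds). Time passes only in rows, so rows that do not move let the fingers close. It gives the time, the measured TCP pose, the force and the opening at its end, in the units of the state.
- robot.observe(): the state, without advancing time (a new reading comes with each control period).
- viewer.read_camera(name): name is "scene" or "top" or "wrist"; returns the picture (384x512x3 uint8, blue, green, red); there is no depth.
- viewer.camera_model(name): a dict with "fx", "fy", "cx", "cy" (pixels), "k1" (the pictures are not rectified: a ray, as slopes to the right and down, at radius r is drawn at 1 + k1 r^2 times it, then the intrinsics apply), "pose" (4x4, takes a point from camera to world coordinates); the wrist camera has in their place "mount" (4x4, takes a point from camera to tool coordinates, whose origin is the TCP and whose axes are the flange's). Camera axes: x right, y up, looking along -z (the intrinsics and any distortion apply to the point x, -y, -z); pixel columns grow to the right and rows downward; lengths in m; the calibration is good to about 2 mm. A picture is of the moment at which its call begins: read the wrist's pose just before it. camera_model takes no time and is no camera call.
- robot.hand_in(): hands the job in, once; it reports no verdict.
The state is a dict: "time": time; "qpos": joint angles; "qvel": joint speeds; "joint_efforts": joint torques, N m; "tool_pos": TCP position; "tool_rot": TCP orientation; "contact_force": force on the tool from outside, world axes, zero at the start; "torque": the same for the moment, N m; "opening": finger opening in m.
Only numpy, scipy, OpenCV 4.12 (cv2) and the standard library are available. Lean on these libraries where they do the work, as an engineer would, in place of code of your own. Each camera call takes 0.05 s, during which the arm holds its last target. There are 200 camera calls.

## Working session

There is one attempt and no reset: what is moved stays moved. The work goes in short steps, Python scripts to look and compute and a shell command to move; the robot and the scene stay as the last step left them, time stands still between calls to the robot, and variables do not carry over. Pictures are saved under pics/ and viewed, about 12 in all and at most 16, crops included, and the job is handed in when it is done.

```bash
mkdir -p pics; ls
python3 - <<'E'
from cell import robot, viewer
import cv2, numpy as np
for n in("scene","top"):
    im=viewer.read_camera(n); cv2.imwrite(f"pics/{n}0.png",im); m=viewer.camera_model(n); print(n,{k:np.round(v,3).tolist() for k,v in m.items()})
m=viewer.camera_model("wrist");print({k:np.round(v,3).tolist() for k,v in m.items()})
print(robot.observe())
E
```

```text
pics
scene {'fx': 362.526, 'fy': 362.526, 'cx': 254.983, 'cy': 192.37, 'k1': -0.049, 'pose': [[0.768, -0.448, 0.458, 1.013], [0.64, 0.555, -0.531, -0.51], [-0.017, 0.701, 0.713, 0.732], [0.0, 0.0, 0.0, 1.0]]}
top {'fx': 387.167, 'fy': 387.167, 'cx': 250.982, 'cy': 187.185, 'k1': -0.088, 'pose': [[0.005, 0.988, -0.152, 0.461], [-1.0, 0.001, -0.024, -0.036], [-0.024, 0.152, 0.988, 0.992], [0.0, 0.0, 0.0, 1.0]]}
{'fx': 323.328, 'fy': 323.328, 'cx': 255.346, 'cy': 189.389, 'k1': -0.073, 'mount': [[0.001, 0.961, 0.276, 0.074], [1.0, -0.0, -0.001, 0.001], [-0.001, 0.276, -0.961, 0.02], [0.0, 0.0, 0.0, 1.0]]}
{'time': 0.1, 'qpos': array([-1.42301646e+00,  3.42624812e-01,  1.52492787e+00, -7.52646539e-06,
        1.27541172e+00, -1.45979216e-01]), 'qvel': array([-0.0009306 , -0.00294647, -0.003543  , -0.00027662,  0.00029004,
       -0.00110753]), 'joint_efforts': array([ 1.91415580e-03, -4.32004309e+01, -2.44694370e+01,  7.19506200e-02,
        5.25958103e-02, -4.42281407e-05]), 'tool_pos': array([ 0.15202657, -0.50237208,  0.40412673]), 'tool_rot': array([-3.14023444e+00, -1.92415916e-04,  2.93761145e-01]), 'contact_force': array([1.02983289, 0.0415277 , 0.08019003]), 'torque': array([ 0.03616238, -0.02440212,  0.02320501]), 'opening': 0.09183839190554831}
```

View pics/top0.png

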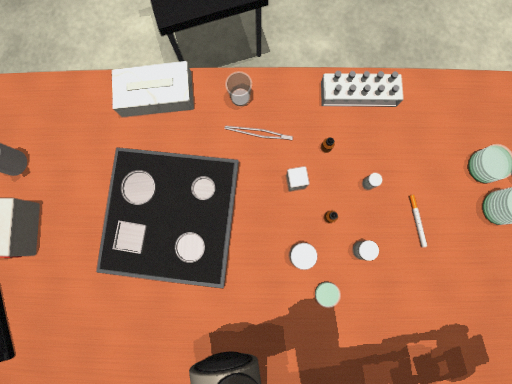

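View pics/scene0.png

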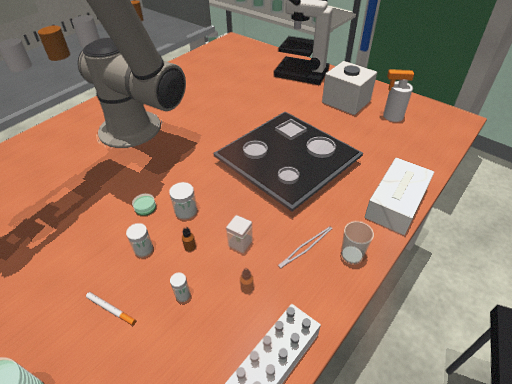

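The top view shows the lids at: large (304,256), medium (367,250), small (373,181) and box (298,179). The holders are at: large (138,187), small (203,188), square (129,236) and medium (189,247). The droppers are at (331,216) and (328,144). The scene view agrees.

```bash
cat > h.py <<'E'
import cv2, numpy as np
from cell import robot, viewer
from scipy.spatial.transform import Rotation as R
def pose(n):
    m=viewer.camera_model(n)
    if n!="wrist": return m,np.array(m["pose"])
    s=robot.observe(); T=np.eye(4); T[:3,:3]=R.from_euler("xyz",s["tool_rot"]).as_matrix(); T[:3,3]=s["tool_pos"]
    return m,T@np.array(m["mount"])
def cast(uv,z,mp):
    m,P=mp; uv=np.asarray(uv,float).reshape(-1,2)
    K=np.array([[m["fx"],0,m["cx"]],[0,m["fy"],m["cy"]],[0,0,1]])
    # k1 only: same as OpenCV's model
    s=cv2.undistortPoints(uv[:,None],K,np.array([m["k1"],0,0,0.]))[:,0]
    d=np.c_[s[:,0],-s[:,1],-np.ones(len(s))]@P[:3,:3].T; o=P[:3,3]
    return (o+d*((z-o[2])/d[:,2])[:,None])[:,:2]
def blob(mask,uv):
    n,l,st,c=cv2.connectedComponentsWithStats(mask.astype(np.uint8))
    ys,xs=np.nonzero(l); i=np.argmin((xs-uv[0])**2+(ys-uv[1])**2); k=l[ys[i],xs[i]]
    cs,_=cv2.findContours((l==k).astype(np.uint8),0,cv2.CHAIN_APPROX_NONE); return max(cs,key=cv2.contourArea)[:,0]
E
python3 - <<'E'
from h import *
mp=pose("top"); im=viewer.read_camera("top"); hsv=cv2.cvtColor(im,cv2.COLOR_BGR2HSV)
bright=(hsv[...,1]<60)&(hsv[...,2]>225)
for n,uv,z in (("L",(304,256),.08),("M",(365,249),.074),("S",(372,179),.07),("Q",(298,176),.078)):
    w=cast(blob(bright,uv),z,mp).astype(np.float32); c,r=cv2.minEnclosingCircle(w); print(n,np.round(c,4),round(r,4),np.round(w.mean(0),4),cv2.minAreaRect(w))
grey=(hsv[...,2]>90)&(hsv[...,1]<60)
for n,uv in (("HL",(138,187)),("HS",(203,188)),("HQ",(129,236)),("HM",(189,247))):
    w=cast(blob(grey,uv),.059,mp).astype(np.float32); c,r=cv2.minEnclosingCircle(w); print(n,np.round(c,4),round(r,4),cv2.minAreaRect(w))
amb=(hsv[...,0]<20)&(hsv[...,2]<110)
for uv in ((331,216),(328,144)): print(cast(uv,.07,mp))
print("green",cast((327,294),.02,mp))
big=cv2.resize(im[110:320,90:400],None,fx=2.5,fy=2.5,interpolation=cv2.INTER_CUBIC); cv2.imwrite("pics/top1.png",big)
E
```

```text
L [ 0.4391 -0.1375] 0.0295 [ 0.439  -0.1374] ((0.43909236788749695, -0.13757114112377167), (0.05583593621850014, 0.05533761531114578), 89.5698471069336)
M [ 0.4521 -0.2918] 0.0229 [ 0.4525 -0.2914] ((0.45267045497894287, -0.2914714515209198), (0.042642004787921906, 0.04390263184905052), 43.62430953979492)
S [ 0.6229 -0.3146] 0.0155 [ 0.623  -0.3148] ((0.6238819360733032, -0.3148142397403717), (0.027057098224759102, 0.02740686759352684), 0.10064797103404999)
Q [ 0.6279 -0.126 ] 0.0282 [ 0.6279 -0.1259] ((0.6277114748954773, -0.12614421546459198), (0.04144645482301712, 0.041625041514635086), 10.488670349121094)
HL [0.604  0.2681] 0.0439 ((0.6041088104248047, 0.26826971769332886), (0.08590127527713776, 0.0836319625377655), 2.4856302738189697)
HS [0.6026 0.105 ] 0.03 ((0.6029862761497498, 0.10582403838634491), (0.05701025575399399, 0.056921299546957016), 0.16606417298316956)
HQ [0.4818 0.2843] 0.0494 ((0.4814813435077667, 0.2836592197418213), (0.0722913071513176, 0.07137387990951538), 80.78922271728516)
HM [0.4586 0.1346] 0.0368 ((0.4584209620952606, 0.13410742580890656), (0.07165370881557465, 0.07033118605613708), 1.158739686012268)
[[ 0.53298065 -0.20420407]]
[[ 0.70951239 -0.20157754]]
green [[ 0.3452264  -0.19973163]]
```

View pics/top1.png

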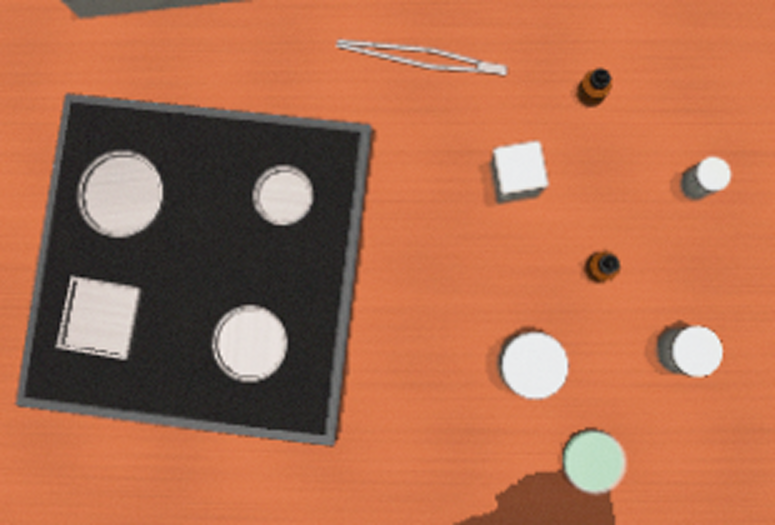

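Clear view: box sides are at about +10.5° and the square holder at about -9.2°, so the box needs roughly a -20° turn. The pad has nothing else on it. I'll start with the large jar.

```bash
python3 -m creep '[[[24,30.5,-6,0,0,0],[24,30.5,-6,0,0,0],[24,30.5,-6,0,0,0],[24,30.5,-6,0,0,0],[24,30.5,-6,0,0,0]]]' -1 15
python3 -m creep '[[[24,30.5,-6,0,0,0],[24,30.5,-6,0,0,0],[24,30.5,-6,0,0,0],[24,30.5,-6,0,0,0],[24,30.5,-6,0,0,0]]]'
python3 -m creep '[[[20,25,-5,0,0,0],[0,0,0,0,0,0]]]'
```

```text
time: 0.57
tool_pos: [0.2708, -0.3495, 0.3722]
tool_rot: [3.14, 0.002, 0.282]
contact_force: [0.9, -0.3, 0.5]
opening: 0.0917
time: 0.98
tool_pos: [0.3941, -0.1883, 0.3407]
tool_rot: [3.14, 0.002, 0.279]
contact_force: [0.7, -0.9, 0.5]
opening: 0.0918
time: 1.15
tool_pos: [0.417, -0.1569, 0.3344]
tool_rot: [-3.141, 0.001, 0.284]
contact_force: [-0.5, 0.2, 0.6]
opening: 0.0917
```

```bash
python3 -m creep '[[[22,19.5,-4,0,0,0.5],[0,0,0,0,0,0]]]'
python3 - <<'E'
from h import *
mp=pose("wrist"); im=viewer.read_camera("wrist"); cv2.imwrite("pics/w1.png",im)
hsv=cv2.cvtColor(im,cv2.COLOR_BGR2HSV); b=(hsv[...,1]<60)&(hsv[...,2]>200)
n,l,st,c=cv2.connectedComponentsWithStats(b.astype(np.uint8))
for i in range(1,n):
    if st[i,4]>400: print(st[i],np.round(cast(c[i],.08,mp),4))
E
```

```text
time: 1.32
tool_pos: [0.4402, -0.1351, 0.3298]
tool_rot: [-3.14, 0.002, 0.297]
contact_force: [-0.5, -0.3, 0.5]
opening: 0.0914
[417 209  53  23 926] [[ 0.4661 -0.2833]]
[231 226  46  13 433] [[ 0.4155 -0.143 ]]
[262 292  57  21 917] [[ 0.3645 -0.1885]]
```

View pics/w1.png

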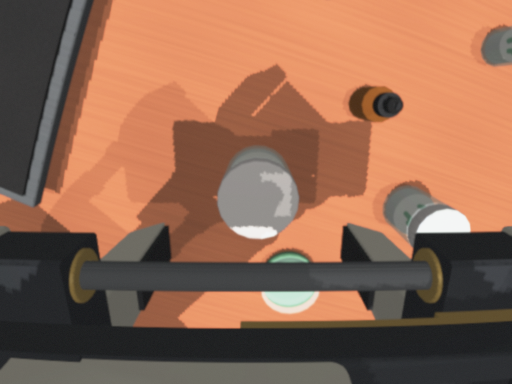

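The large lid is shadowed at about (258,199), radius about 40 px, between the fingers. The green dish behind it is low.

Run:
```python
from h import *
mp=pose("wrist"); print(np.round(cast([(258,199),(218,199),(298,199),(258,239)],.08,mp),4), robot.observe()["tool_pos"])
```

```text
[[ 0.4397 -0.1387]
 [ 0.4309 -0.1102]
 [ 0.4485 -0.1673]
 [ 0.4085 -0.1484]] [ 0.43901479 -0.13617547  0.3298914 ]
```

```bash
python3 -m creep '[[[0,-1,-35,0,0,0],[0,-1,-35,0,0,0],[0,0,-30,0,0,0],[0,0,-12,0,0,0],[0,0,0,0,0,0]]]'
python3 -m creep '[[[0,0,0,0,0,0],[0,0,0,0,0,0],[0,0,0,0,0,0],[0,0,0,0,0,0],[0,0,0,0,0,0]]]' 1 20
python3 -m creep '[[[0,0,0,0,0,0],[0,0,0,0,0,0],[0,0,0,0,0,0],[0,0,0,0,0,0],[0,0,0,0,0,0]]]'
```

```text
time: 1.78
tool_pos: [0.4374, -0.1412, 0.2162]
tool_rot: [3.137, 0.0, 0.297]
contact_force: [0.3, -0.2, 0.5]
opening: 0.0915
time: 2.2
tool_pos: [0.4369, -0.1436, 0.2192]
tool_rot: [3.135, -0.002, 0.294]
contact_force: [-1.3, 0.9, 0.5]
opening: 0.0629
time: 2.62
tool_pos: [0.4371, -0.1436, 0.2208]
tool_rot: [3.132, -0.004, 0.295]
contact_force: [0.6, 1.4, -1.9]
opening: 0.062
```

```bash
python3 -m creep '[[[0,0,15,0,0,0],[0,0,30,0,0,0],[0,0,35,0,0,0],[0,0,30,0,0,0],[0,0,10,0,0,0]]]'
python3 -m creep '[[[10,25,2,0,0,0],[14,34,0,0,0,0],[14,34,0,0,0,0],[14,34,0,0,0,0],[14,34,0,0,0,0]]]'
python3 -m creep '[[[14,34,0,0,0,0],[14,34,0,0,0,0],[14,34,0,0,0,0],[14,34,0,0,0,0],[14,34,0,0,0,0]]]'
python3 -m creep '[[[14,34,0,0,0,0],[7,17,0,0,0,0],[0,0,0,0,0,0]]]'
```

```text
time: 3.03
tool_pos: [0.4353, -0.1426, 0.3415]
tool_rot: [3.141, 0.005, 0.295]
contact_force: [1.9, -1.0, -1.3]
opening: 0.0621
time: 3.45
tool_pos: [0.5019, 0.0185, 0.3487]
tool_rot: [3.132, -0.002, 0.283]
contact_force: [0.9, -0.7, -1.8]
opening: 0.0619
time: 3.87
tool_pos: [0.573, 0.1982, 0.3478]
tool_rot: [3.132, 0.0, 0.284]
contact_force: [1.0, 0.2, -2.3]
opening: 0.0622
time: 4.12
tool_pos: [0.5949, 0.2589, 0.3455]
tool_rot: [3.134, 0.001, 0.29]
contact_force: [0.3, -0.4, -1.8]
opening: 0.0619
```

```bash
python3 -m creep '[[[7,9,-10,0.5,0,0],[0,0,-10,0,0,0],[0,0,0,0,0,0]]]'
python3 - <<'E'
from h import *
mp=pose("wrist"); im=viewer.read_camera("wrist"); cv2.imwrite("pics/w2.png",im); print(robot.observe()["tool_pos"],robot.observe()["tool_rot"])
E
```

```text
time: 4.37
tool_pos: [0.6013, 0.2691, 0.3229]
tool_rot: [-3.141, 0.001, 0.293]
contact_force: [-0.1, -0.5, -2.1]
opening: 0.062
[0.60140653 0.2690164  0.32383819] [-3.14119288e+00  1.00899677e-04  2.92895059e-01]
```

View pics/w2.png

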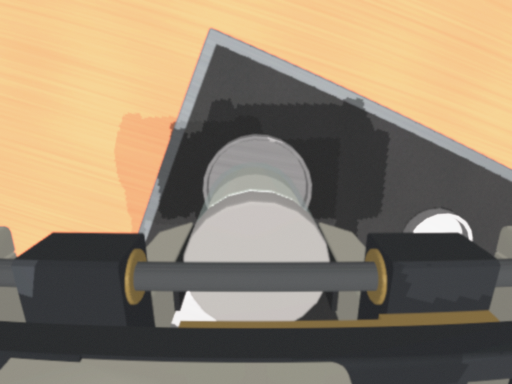

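Run:
```python
from h import *
mp=pose("wrist"); ax=np.array([np.cos(.293),np.sin(.293)])
t=robot.observe()["tool_pos"]
print("holder c",cast((257.5,135),.059,mp)-.043*ax, cast([(204,186),(311,186)],.059,mp).mean(0))
for h in (.184,): print("lid c",cast((257,190),h,mp)-.031*ax, cast([(184,255),(329,255)],h,mp))
```

```text
holder c [[0.60561808 0.26777887]] [0.60863746 0.26858261]
lid c [[0.61009283 0.27026641]] [[0.60430753 0.29996479]
 [0.62160603 0.24259049]]
```

```bash
python3 -m creep '[[[-2,-2,-14,0,0,0],[0,0,-14,0,0,0],[0,0,-10,0,0,0],[0,0,-5,0,0,0],[0,0,0,0,0,0]]]'
python3 -m creep '[[[0,0,-3,0,0,0],[0,0,-2,0,0,0],[0,0,0,0,0,0]]]'
```

```text
time: 4.83
tool_pos: [0.5989, 0.2622, 0.2817]
tool_rot: [3.14, -0.001, 0.289]
contact_force: [0.0, -0.4, -2.9]
opening: 0.0624
time: 5.08
tool_pos: [0.5993, 0.2613, 0.2779]
tool_rot: [3.14, -0.003, 0.287]
contact_force: [0.3, -0.4, -1.5]
opening: 0.0623
```

```bash
python3 -m creep '[[[1.5,5.5,0,0,0,0.3],[0,0,-1.5,0,0,0],[0,0,0,0,0,0]]]'
python3 -m creep '[[[0,1,-1.5,0,0,0],[0,0,-1.5,0,0,0],[0,0,0,0,0,0]]]'
python3 -m creep '[[[0,0,-1,0,0,0],[0,0,-1,0,0,0],[0,0,0,0,0,0]]]'
```

```text
time: 5.33
tool_pos: [0.6013, 0.2675, 0.2776]
tool_rot: [3.14, -0.005, 0.293]
contact_force: [-1.0, 0.3, -2.2]
opening: 0.0618
time: 5.58
tool_pos: [0.6013, 0.2691, 0.2748]
tool_rot: [3.14, -0.006, 0.294]
contact_force: [-0.7, -0.1, -2.0]
opening: 0.0626
time: 5.83
tool_pos: [0.6012, 0.2692, 0.2724]
tool_rot: [3.14, -0.006, 0.294]
contact_force: [-0.8, 0.2, -2.7]
opening: 0.0619
```

```bash
for i in 1; do python3 -m creep '[[[0,0,-1.2,0,0.3,0],[0,0,-1,0,0,0],[0,0,0,0,0,0]]]'
python3 -m creep '[[[0,0,-1,0,0,0],[0,0,-1,0,0,0],[0,0,0,0,0,0]]]'; done
```

```text
time: 6.08
tool_pos: [0.6012, 0.269, 0.27]
tool_rot: [-3.141, -0.0, 0.294]
contact_force: [-0.2, -0.2, -1.4]
opening: 0.062
time: 6.33
tool_pos: [0.6014, 0.2691, 0.2685]
tool_rot: [-3.141, -0.001, 0.294]
contact_force: [-0.6, 0.1, -2.3]
opening: 0.0623
```

```bash
python3 -m creep '[[[0,0,-1,0,0,0],[0,0,-1,0,0,0],[0,0,0,0,0,0]]]'
python3 -m creep '[[[0,0,-1,0,0,0],[0,0,-1,0,0,0],[0,0,0,0,0,0]]]'
```

```text
time: 6.58
tool_pos: [0.6017, 0.2693, 0.2685]
tool_rot: [-3.141, -0.004, 0.294]
contact_force: [-0.1, 0.5, -2.3]
opening: 0.0618
time: 6.83
tool_pos: [0.6019, 0.2697, 0.268]
tool_rot: [-3.141, -0.007, 0.294]
contact_force: [0.1, 0.1, -2.5]
opening: 0.0616
```

```bash
python3 -m creep '[[[0,0,-2.5,0,0.3,0],[0,0,0,0,0,0]]]'
python3 -m creep '[[[0,0,-2.5,0,0,0],[0,0,-2,0,0,0]]]'
```

```text
time: 7.0
tool_pos: [0.6023, 0.2704, 0.2672]
tool_rot: [-3.138, -0.006, 0.294]
contact_force: [-0.4, 0.0, -1.8]
opening: 0.0613
time: 7.17
tool_pos: [0.6022, 0.2706, 0.2668]
tool_rot: [-3.138, -0.009, 0.295]
contact_force: [-5.7, -2.5, 16.3]
opening: 0.062
```

```bash
python3 -m creep '[[[0,0,0.7,0,0.3,0],[0,0,0,0,0,0]]]'
python3 -m creep '[[[0,0,0,0,0,0],[0,0,0,0,0,0],[0,0,0,0,0,0],[0,0,0,0,0,0],[0,0,0,0,0,0]]]' -1
python3 -m creep '[[[0,0,20,0,0,0],[0,0,35,0,0,0],[0,0,35,0,0,0],[0,0,20,0,0,0],[0,0,0,0,0,0]]]'
python3 - <<'E'
from h import *
cv2.imwrite("pics/w3.png",viewer.read_camera("wrist"))
E
```

```text
time: 7.33
tool_pos: [0.602, 0.2704, 0.2675]
tool_rot: [-3.137, -0.003, 0.295]
contact_force: [-1.0, 0.8, -2.6]
opening: 0.0616
time: 7.75
tool_pos: [0.6022, 0.2701, 0.2652]
tool_rot: [-3.137, -0.001, 0.294]
contact_force: [-0.3, -0.3, 0.8]
opening: 0.0895
time: 8.17
tool_pos: [0.601, 0.2695, 0.3756]
tool_rot: [-3.137, 0.007, 0.294]
contact_force: [2.1, 0.7, 1.0]
opening: 0.0915
```

View pics/w3.png

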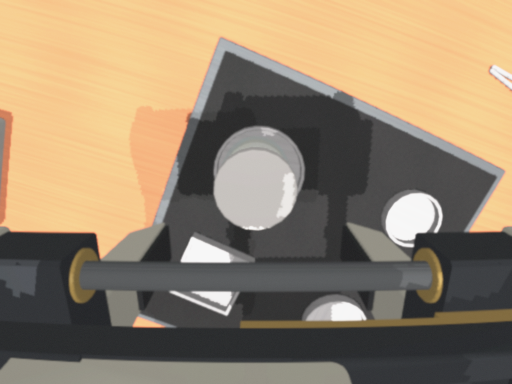

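The large jar stands in the large holder (lid at (256,189), rim around it). Next is the medium jar.

```bash
python3 -m creep '[[[-8,-30,0,0,-0.3,0],[-10,-39,0,0,0,0],[-10,-39,-3,0,0,0],[-10,-39,-3,0,0,0],[-10,-39,-3,0,0,0]]]'
python3 -m creep '[[[-10,-39,-3,0,0,0],[-10,-39,-3,0,0,0],[-10,-39,-3,0,0,0],[-10,-39,-3,0,0,0],[-10,-39,-3,0,0,0]]]'
python3 -m creep '[[[-10,-39,-3,0,0,0],[-10,-39,-3,0,0,0],[-10,-39,-3,0,0,0],[-10,-39,-3,0,0,0],[0,0,0,0,0,0]]]'
```

```text
time: 8.63
tool_pos: [0.5493, 0.0852, 0.3561]
tool_rot: [-3.135, 0.009, 0.306]
contact_force: [0.9, -1.5, 1.0]
opening: 0.0919
time: 9.05
tool_pos: [0.4933, -0.1143, 0.3322]
tool_rot: [-3.129, 0.021, 0.308]
contact_force: [1.1, 0.6, 0.2]
opening: 0.092
time: 9.47
tool_pos: [0.4462, -0.2792, 0.3112]
tool_rot: [-3.121, 0.029, 0.303]
contact_force: [0.5, 0.3, 0.3]
opening: 0.0918
```

```bash
cat >> h.py <<'E'
def go(x,y,z,yaw=.294):
    s=robot.observe(); d=(np.array([x,y,z])-s["tool_pos"])*1e3
    r=(R.from_euler("xyz",[np.pi,0,yaw])*R.from_euler("xyz",s["tool_rot"]).inv()).as_rotvec(degrees=True)
    print("delta",np.round(d,1),np.round(r,2))
E
python3 -c "
from h import *
go(.4523,-.2916,.32)"
```

```text
delta [  6.1 -12.4   8.8] [-0.66 -1.96 -0.5 ]
```

```bash
python3 -m creep '[[[6,-12.5,5,-0.6,-2,-0.5],[0,0,0,0,0,0]]]'
python3 -c "
from h import *
go(.4523,-.2916,.212)
mp=pose('wrist'); im=viewer.read_camera('wrist'); cv2.imwrite('pics/w4.png',im)"
```

```text
time: 9.63
tool_pos: [0.4503, -0.294, 0.3124]
tool_rot: [-3.136, 0.001, 0.288]
contact_force: [-0.1, -0.1, 0.7]
opening: 0.0917
delta [   2.     2.4 -100.4] [-0.28 -0.17  0.33]
```

View pics/w4.png

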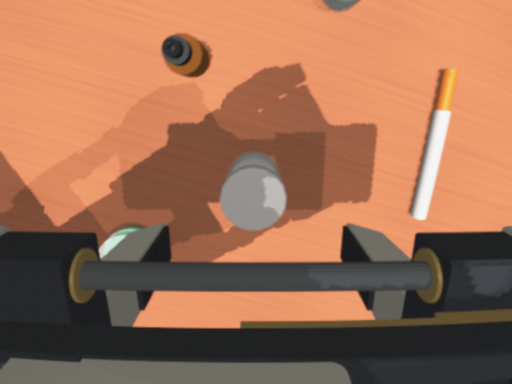

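Lid at (254,196), centred between the fingers. Descend and grip.

```bash
python3 - <<'E'
from h import *
print(cast((254,196),.074,pose("wrist")))
E
python3 -m creep '[[[2,2,-35,-0.3,0,0.3],[0,0,-35,0,0,0],[0,0,-22,0,0,0],[0,0,-9,0,0,0]]]'
python3 -c "
from h import *
go(.4523,-.2916,.212)"
```

```text
[[ 0.4547185  -0.28827873]]
time: 10.02
tool_pos: [0.4511, -0.2857, 0.207]
tool_rot: [-3.136, 0.007, 0.298]
contact_force: [-0.3, 0.2, -0.7]
opening: 0.092
delta [ 1.2 -5.9  5. ] [-0.21 -0.48 -0.21]
```

```bash
python3 -m creep '[[[2,-4.5,5,-0.2,-0.5,-0.2],[0,0,0,0,0,0]]]'
python3 -m creep '[[[0,0,0,0,0,0],[0,0,0,0,0,0],[0,0,0,0,0,0],[0,0,0,0,0,0],[0,0,0,0,0,0]]]' 1 20
python3 -m creep '[[[0,0,0,0,0,0],[0,0,0,0,0,0],[0,0,0,0,0,0],[0,0,0,0,0,0]]]'
python3 -m creep '[[[0,0,15,0,0,0],[0,0,30,0,0,0],[0,0,35,0,0,0],[0,0,30,0,0,0],[0,0,25,0,0,0]]]'
python3 -c "
from h import *
go(.457,.1345,.34)"
```

```text
time: 10.18
tool_pos: [0.4527, -0.2877, 0.2093]
tool_rot: [-3.134, 0.004, 0.297]
contact_force: [0.4, 0.0, 0.0]
opening: 0.0919
time: 10.6
tool_pos: [0.4542, -0.2878, 0.2145]
tool_rot: [-3.141, -0.0, 0.298]
contact_force: [0.9, -0.7, 0.5]
opening: 0.0631
time: 10.93
tool_pos: [0.4543, -0.2881, 0.2156]
tool_rot: [3.14, -0.002, 0.297]
contact_force: [-0.9, 0.1, -1.0]
opening: 0.0475
time: 11.35
tool_pos: [0.4515, -0.2861, 0.3475]
tool_rot: [-3.126, 0.009, 0.297]
contact_force: [0.3, 0.3, -1.8]
opening: 0.0477
delta [  5.5 420.6  -7.5] [-0.7  -0.76 -0.16]
```

```bash
python3 -m creep '[[[0,25,0,-0.3,-0.3,0],[0,36,0,-0.2,-0.2,0],[0,36,0,0,0,0],[0,36,0,0,0,0],[0,36,0,0,0,0]]]'
python3 -m creep '[[[0,36,0,0,0,0],[0,36,0,0,0,0],[0,36,0,0,0,0],[0,36,0,0,0,0],[0,36,0,0,0,0]]]'
python3 -m creep '[[[0,36,-5,0,0,0],[0,20,-5,0,0,0],[0,5,0,0,0,0],[0,0,0,0,0,0]]]'
python3 -c "
from h import *
go(.457,.1345,.31)"
```

```text
time: 11.77
tool_pos: [0.4512, -0.1186, 0.3541]
tool_rot: [3.132, -0.005, 0.286]
contact_force: [0.7, 0.3, -2.0]
opening: 0.0483
time: 12.18
tool_pos: [0.4483, 0.0697, 0.3535]
tool_rot: [3.133, -0.004, 0.283]
contact_force: [1.0, -0.0, -0.8]
opening: 0.0477
time: 12.52
tool_pos: [0.4461, 0.1396, 0.3429]
tool_rot: [3.135, -0.003, 0.291]
contact_force: [-0.3, 0.4, -1.9]
opening: 0.0476
delta [ 10.9  -5.1 -32.9] [0.32 0.27 0.18]
```

```bash
python3 -m creep '[[[11,-5,-18,0.3,0.3,0.2],[0,0,-15,0,0,0],[0,0,0,0,0,0]]]'
python3 - <<'E'
from h import *
go(.457,.1345,.2645)
cv2.imwrite('pics/w5.png',viewer.read_camera('wrist'))
E
```

```text
time: 12.77
tool_pos: [0.4575, 0.1328, 0.3098]
tool_rot: [3.141, -0.0, 0.296]
contact_force: [-1.3, -0.5, -1.6]
opening: 0.0476
delta [ -0.5   1.7 -45.3] [ 0.05  0.04 -0.11]
```

View pics/w5.png

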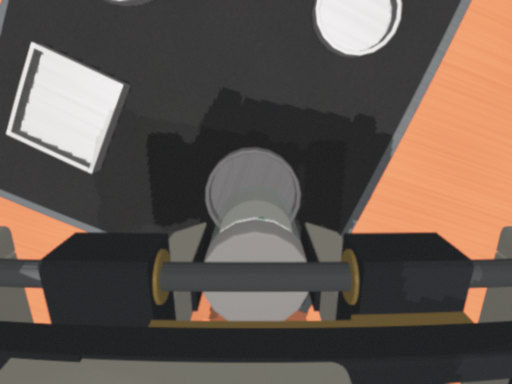

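Holder spans columns 206–300 with its top at row 148. The lid spans 205–308 with its top at about row 220.

Run:
```python
from h import *
mp=pose("wrist"); ax=np.array([np.cos(.295),np.sin(.295)])
print("holder c",cast((253,148),.059,mp)-.036*ax, cast([(206,194),(300,194)],.059,mp).mean(0))
h=.310-.2155+.074; print("lid c",cast((256.5,221),h,mp)-.024*ax)
```

```text
holder c [[0.46112921 0.13412971]] [0.4623958 0.134537 ]
lid c [[0.46045532 0.13197209]]
```

```bash
python3 -m creep '[[[0,2,-14,0,0,0],[0,0,-12,0,0,0],[0,0,-8,0,0,0],[0,0,-4,0,0,0],[0,0,0,0,0,0]]]'
python3 -c "
from h import *
go(.458,.136,.2645)"
```

```text
time: 13.23
tool_pos: [0.4598, 0.1307, 0.2758]
tool_rot: [3.138, -0.008, 0.29]
contact_force: [-1.1, 0.7, -1.1]
opening: 0.0473
delta [ -1.8   5.3 -11.3] [0.07 0.47 0.23]
```

```bash
python3 -m creep '[[[-1.5,5,-2,0,0.5,0.2],[0,0,-3,0,0,0],[0,0,-2,0,0,0]]]'
python3 -m creep '[[[0,0,-2,0,0,0],[0,0,-1.5,0,0,0],[0,0,0,0,0,0]]]'
python3 -c "
from h import *
go(.458,.136,.2645)"
```

```text
time: 13.48
tool_pos: [0.4589, 0.1356, 0.2703]
tool_rot: [3.14, -0.001, 0.293]
contact_force: [-0.8, 0.4, -1.6]
opening: 0.048
time: 13.73
tool_pos: [0.4589, 0.1359, 0.2667]
tool_rot: [3.14, -0.002, 0.294]
contact_force: [0.1, 0.2, -1.0]
opening: 0.0476
delta [-0.9  0.1 -2.2] [0.04 0.15 0.03]
```

```bash
python3 -m creep '[[[0,0,-1.2,0,0,0],[0,0,0,0,0,0]]]'
python3 -m creep '[[[0,0,-1.2,0,0,0],[0,0,0,0,0,0]]]'
python3 -m creep '[[[0,0,-1.2,0,0,0],[0,0,0,0,0,0]]]'
```

```text
time: 13.9
tool_pos: [0.4589, 0.136, 0.2655]
tool_rot: [3.14, -0.002, 0.294]
contact_force: [0.4, 0.1, -1.6]
opening: 0.0477
time: 14.07
tool_pos: [0.4591, 0.136, 0.2647]
tool_rot: [3.14, -0.003, 0.294]
contact_force: [0.4, -0.3, -0.8]
opening: 0.0477
time: 14.23
tool_pos: [0.4593, 0.136, 0.2648]
tool_rot: [3.139, -0.005, 0.294]
contact_force: [0.1, 0.9, -1.8]
opening: 0.0477
```

```bash
python3 -m creep '[[[0,0,-1.8,0,0,0],[0,0,-1.5,0,0,0]]]'
python3 -m creep '[[[0,0,-1.5,0,0,0]]]'
```

```text
time: 14.4
tool_pos: [0.4596, 0.1359, 0.2642]
tool_rot: [3.139, -0.008, 0.294]
contact_force: [-8.5, -1.5, 22.9]
opening: 0.0478
time: 14.48
tool_pos: [0.4594, 0.1359, 0.2642]
tool_rot: [3.138, -0.008, 0.294]
contact_force: [-6.4, -1.1, 17.1]
opening: 0.0478
```

```bash
python3 -m creep '[[[0,0,0.7,0,0.3,0],[0,0,0,0,0,0]]]'
python3 -m creep '[[[0,0,0,0,0,0],[0,0,0,0,0,0],[0,0,0,0,0,0],[0,0,0,0,0,0],[0,0,0,0,0,0]]]' -1
python3 -m creep '[[[0,0,20,0,0,0],[0,0,35,0,0,0],[0,0,35,0,0,0],[0,0,15,0,0,0],[0,0,0,0,0,0]]]'
python3 -c "
from h import *
cv2.imwrite('pics/w6.png',viewer.read_camera('wrist'))"
python3 -m creep '[[[10,-26,0,0,0,0],[13.5,-37,0,0,0,0],[13.5,-37,-2,0,0,0],[13.5,-37,-2,0,0,0],[13.5,-37,-2,0,0,0]]]'
python3 -m creep '[[[13.5,-37,-2,0,0,0],[13.5,-37,-2,0,0,0],[13.5,-37,-2,0,0,0],[13.5,-37,-2,0,0,0],[13.5,-37,-2,0,0,0]]]'
python3 -m creep '[[[13.5,-37,-2,0,0,0],[13.5,-37,-2,0,0,0],[3,-8,0,0,0,0],[0,0,0,0,0,0]]]'
python3 -c "
from h import *
go(.623,-.3148,.31)"
```

```text
time: 14.65
tool_pos: [0.4593, 0.1359, 0.2656]
tool_rot: [3.14, -0.004, 0.294]
contact_force: [-0.3, -0.0, -0.7]
opening: 0.0478
time: 15.07
tool_pos: [0.4595, 0.1359, 0.2647]
tool_rot: [3.14, -0.004, 0.294]
contact_force: [0.7, -0.1, -0.3]
opening: 0.0768
time: 15.48
tool_pos: [0.4583, 0.1357, 0.3715]
tool_rot: [3.141, 0.003, 0.294]
contact_force: [0.6, 0.2, 0.1]
opening: 0.0917
time: 15.95
tool_pos: [0.5202, -0.0381, 0.3576]
tool_rot: [-3.136, 0.011, 0.306]
contact_force: [0.9, -0.1, -0.4]
opening: 0.0918
time: 16.37
tool_pos: [0.5878, -0.2326, 0.3357]
tool_rot: [-3.126, 0.022, 0.306]
contact_force: [1.0, 0.3, 0.0]
opening: 0.0917
time: 16.7
tool_pos: [0.6175, -0.327, 0.3179]
tool_rot: [-3.117, 0.031, 0.299]
contact_force: [-0.1, 1.3, -0.6]
opening: 0.0918
delta [ 5.5 12.2 -7.9] [-0.82 -2.11 -0.26]
```

View pics/w6.png

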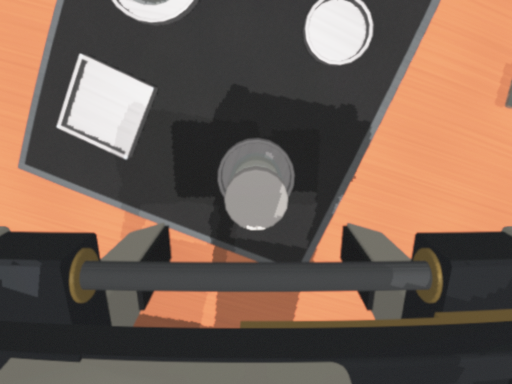

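The medium jar is upright in its cup (lid (256,198), rim around it). Now the small jar.

```bash
python3 -m creep '[[[5.5,12,-8,-0.8,-2.1,-0.3],[0,0,0,0,0,0]]]'
python3 - <<'E'
from h import *
go(.623,-.3148,.31)
mp=pose("wrist"); im=viewer.read_camera("wrist"); cv2.imwrite("pics/w7.png",im)
E
```

```text
time: 16.87
tool_pos: [0.6221, -0.3158, 0.3041]
tool_rot: [-3.136, 0.004, 0.29]
contact_force: [-0.1, 1.2, -0.9]
opening: 0.0915
delta [0.9 1.  5.9] [-0.23 -0.29  0.22]
```

View pics/w7.png

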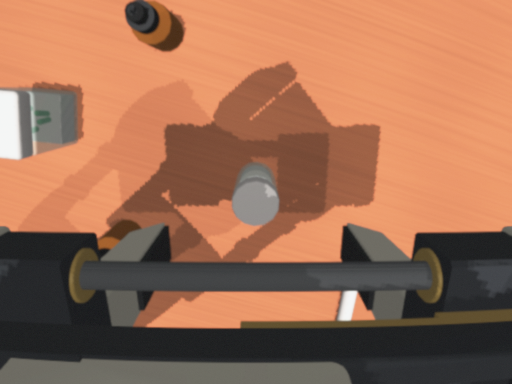

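Small lid at (256,200), centred.

```bash
python3 -m creep '[[[1,0,-33,-0.2,-0.3,0.2],[0,-2,-33,0,0,0],[0,-2,-19,0,0,0],[0,0,0,0,0,0]]]'
python3 -c "
from h import *
go(.623,-.3148,.208)"
```

```text
time: 17.25
tool_pos: [0.6219, -0.3175, 0.2198]
tool_rot: [3.141, 0.003, 0.3]
contact_force: [0.6, 0.7, -0.2]
opening: 0.0917
delta [  1.1   2.7 -11.8] [ 0.09 -0.14 -0.34]
```

```bash
python3 -m creep '[[[1,2.5,-12,0,0,-0.3],[0,0,0,0,0,0]]]'
python3 -m creep '[[[0,0,0,0,0,0],[0,0,0,0,0,0],[0,0,0,0,0,0],[0,0,0,0,0,0],[0,0,0,0,0,0]]]' 1 20
python3 -m creep '[[[0,0,0,0,0,0],[0,0,0,0,0,0],[0,0,0,0,0,0],[0,0,0,0,0,0],[0,0,0,0,0,0]]]'
python3 -m creep '[[[0,0,0,0,0,0],[0,0,0,0,0,0]]]'
python3 -c "
from h import *
go(.623,-.3148,.208)"
```

```text
time: 17.42
tool_pos: [0.6227, -0.3137, 0.2076]
tool_rot: [-3.141, 0.005, 0.296]
contact_force: [-0.6, 0.9, -0.3]
opening: 0.0918
time: 17.83
tool_pos: [0.6242, -0.3134, 0.2134]
tool_rot: [3.136, -0.0, 0.297]
contact_force: [-0.1, 0.3, 0.0]
opening: 0.0629
time: 18.25
tool_pos: [0.6244, -0.3137, 0.2152]
tool_rot: [3.134, -0.002, 0.297]
contact_force: [-0.3, 0.8, -0.4]
opening: 0.0334
time: 18.42
tool_pos: [0.6244, -0.3137, 0.2152]
tool_rot: [3.134, -0.002, 0.297]
contact_force: [0.1, 0.4, 0.0]
opening: 0.0335
delta [-1.4 -1.1 -7.2] [ 0.37  0.24 -0.17]
```

```bash
python3 -m creep '[[[0,0,15,0.3,0,0],[0,0,30,0,0,0],[0,0,35,0,0,0],[0,0,35,0,0,0],[0,0,20,0,0,0]]]'
python3 -m creep '[[[0,25,0,-0.3,0,0],[-1,36,0,-0.2,0,0],[-1,36,0,0,0,0],[-1,36,0,0,0,0],[-1,36,0,0,0,0]]]'
python3 -m creep '[[[-1,36,0,0,0,0],[-1,36,0,0,0,0],[-1,36,0,0,0,0],[-1,36,0,0,0,0],[-1,36,0,0,0,0]]]'
python3 -m creep '[[[-1,36,-5,0,0,0],[-1,20,-5,0,0,0],[0,0,0,0,0,0]]]'
python3 -c "
from h import *
go(.6025,.1055,.31)"
```

```text
time: 18.83
tool_pos: [0.6218, -0.3124, 0.3444]
tool_rot: [-3.128, 0.01, 0.297]
contact_force: [1.3, -0.4, -1.0]
opening: 0.0333
time: 19.25
tool_pos: [0.6161, -0.1471, 0.3507]
tool_rot: [3.134, 0.005, 0.284]
contact_force: [0.1, 0.7, -1.8]
opening: 0.0334
time: 19.67
tool_pos: [0.6087, 0.0409, 0.3495]
tool_rot: [3.134, 0.007, 0.282]
contact_force: [1.6, 0.3, -0.8]
opening: 0.0338
time: 19.92
tool_pos: [0.6049, 0.1066, 0.3388]
tool_rot: [3.137, 0.007, 0.289]
contact_force: [-0.2, -0.6, -0.9]
opening: 0.0336
delta [ -2.4  -1.1 -28.8] [ 0.38 -0.31  0.3 ]
```

```bash
python3 -m creep '[[[-2.5,-1,-15,0.4,-0.3,0.3],[0,0,-14,0,0,0],[0,0,0,0,0,0]]]'
python3 - <<'E'
from h import *
go(.6025,.1055,.31)
cv2.imwrite('pics/w8.png',viewer.read_camera('wrist'))
E
```

```text
time: 20.17
tool_pos: [0.6019, 0.1072, 0.309]
tool_rot: [3.141, -0.001, 0.299]
contact_force: [0.0, 0.6, -1.9]
opening: 0.0333
delta [ 0.6 -1.7  1. ] [ 0.    0.04 -0.28]
```

View pics/w8.png

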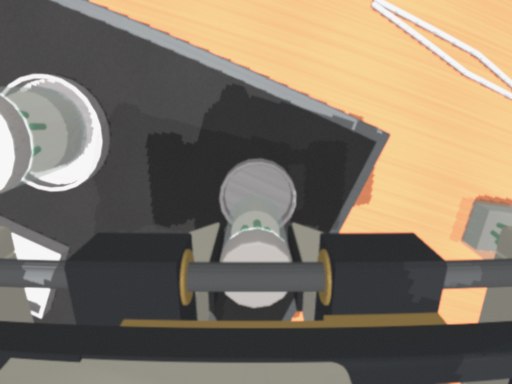

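Small cup spans columns 220–296 with its top at row 160. The lid is centred at column 256, and the large jar sits properly in its cup at left.

```bash
python3 - <<'E'
from h import *
mp=pose("wrist"); ax=np.array([np.cos(.297),np.sin(.297)])
print("holder c",cast((258,160),.059,mp)-.029*ax, cast([(220,198),(296,198)],.059,mp).mean(0))
h=.309-.215+.07; print("lid c",cast((256,231),h,mp)-.017*ax)
E
python3 -m creep '[[[0,-1,-14,0,0,0],[0,1.5,-12,0,0,0],[0,1.5,-8,0,0,0],[0,0,-4,0,0,0]]]'
python3 -c "
from h import *
go(.6025,.1055,.264)"
```

```text
holder c [[0.60456462 0.10481152]] [0.60467193 0.10470069]
lid c [[0.60540767 0.10695873]]
time: 20.55
tool_pos: [0.6037, 0.1068, 0.2742]
tool_rot: [3.139, -0.007, 0.296]
contact_force: [0.7, 0.8, -2.0]
opening: 0.034
delta [ -1.2  -1.3 -10.2] [ 0.02  0.43 -0.09]
```

```bash
python3 -m creep '[[[-1.5,-1.5,-2.5,0,0.4,0],[0,0,-2.5,0,0,0],[0,0,0,0,0,0]]]'
python3 -m creep '[[[0,0,-1.5,0,0,0],[0,0,-1,0,0,0],[0,0,0,0,0,0]]]'
python3 -m creep '[[[0,0,-1.2,0,0,0],[0,0,0,0,0,0]]]'
```

```text
time: 20.8
tool_pos: [0.6023, 0.1046, 0.2684]
tool_rot: [3.141, 0.001, 0.295]
contact_force: [0.4, 0.0, -1.0]
opening: 0.0335
time: 21.05
tool_pos: [0.6027, 0.1045, 0.2668]
tool_rot: [3.141, -0.001, 0.295]
contact_force: [0.0, -1.1, -1.4]
opening: 0.0337
time: 21.22
tool_pos: [0.6028, 0.1045, 0.266]
tool_rot: [3.141, -0.002, 0.295]
contact_force: [-0.5, -0.5, -1.7]
opening: 0.0336
```

```bash
python3 -m creep '[[[0,0,-1.2,0,0,0],[0,0,0,0,0,0]]]'
python3 -m creep '[[[0,0,-1.2,0,0,0],[0,0,0,0,0,0]]]'
python3 -m creep '[[[0,0,-1.2,0,0,0]]]'
```

```text
time: 21.38
tool_pos: [0.6028, 0.1046, 0.265]
tool_rot: [3.141, -0.002, 0.295]
contact_force: [-0.3, 0.2, -1.9]
opening: 0.0336
time: 21.55
tool_pos: [0.6031, 0.1048, 0.2644]
tool_rot: [3.14, -0.004, 0.295]
contact_force: [-0.1, -0.1, -0.8]
opening: 0.0337
time: 21.63
tool_pos: [0.6032, 0.1049, 0.2642]
tool_rot: [3.14, -0.005, 0.295]
contact_force: [-4.1, 0.1, 12.9]
opening: 0.0342
```

```bash
python3 -m creep '[[[0,0,0.5,0,0.3,0],[0,0,0,0,0,0]]]'
python3 -m creep '[[[0,0,0,0,0,0],[0,0,0,0,0,0],[0,0,0,0,0,0],[0,0,0,0,0,0],[0,0,0,0,0,0]]]' -1
python3 -m creep '[[[0,0,20,0,0,0],[0,0,35,0,0,0],[0,0,35,0,0,0],[0,0,10,0,0,0]]]'
python3 -m creep '[[[3,-26,0,0,0,-1],[4,-38,0,0,0,-1],[4,-38,-4,0,0,-1],[4,-38,-6,0,0,-1],[4,-38,-6,0,0,-1]]]'
python3 -m creep '[[[4,-38,-6,0,-0.5,-1],[2,-15,-5,0,-0.5,0],[0,0,0,0,0,0]]]'
python3 -c "
from h import *
go(.628,-.126,.31,.183)"
```

```text
time: 21.8
tool_pos: [0.6032, 0.1049, 0.265]
tool_rot: [3.141, -0.0, 0.295]
contact_force: [-0.7, -0.9, -1.8]
opening: 0.0338
time: 22.22
tool_pos: [0.6033, 0.1048, 0.2646]
tool_rot: [3.141, -0.0, 0.295]
contact_force: [-0.6, -1.3, 0.3]
opening: 0.062
time: 22.55
tool_pos: [0.6018, 0.1046, 0.3632]
tool_rot: [-3.139, 0.011, 0.295]
contact_force: [0.6, 0.3, 0.9]
opening: 0.0888
time: 22.97
tool_pos: [0.6208, -0.0709, 0.3551]
tool_rot: [-3.141, -0.004, 0.218]
contact_force: [0.8, 1.5, 0.2]
opening: 0.0914
time: 23.22
tool_pos: [0.6264, -0.134, 0.3424]
tool_rot: [3.136, -0.021, 0.192]
contact_force: [-1.0, -0.0, -0.6]
opening: 0.0922
delta [  1.6   8.  -32.4] [ 0.08  1.25 -0.5 ]
```

```bash
python3 -m creep '[[[1.5,6,-18,0,1.2,-0.5],[0,0,-12,0,0,0],[0,0,0,0,0,0]]]'
python3 - <<'E'
from h import *
go(.628,-.126,.31,.183)
mp=pose("wrist"); im=viewer.read_camera("wrist"); cv2.imwrite("pics/w9.png",im)
E
```

```text
time: 23.47
tool_pos: [0.6276, -0.1276, 0.3107]
tool_rot: [3.141, 0.001, 0.179]
contact_force: [0.4, 0.6, -0.6]
opening: 0.0919
delta [ 0.4  1.6 -0.7] [ 0.05 -0.07  0.23]
```

View pics/w9.png

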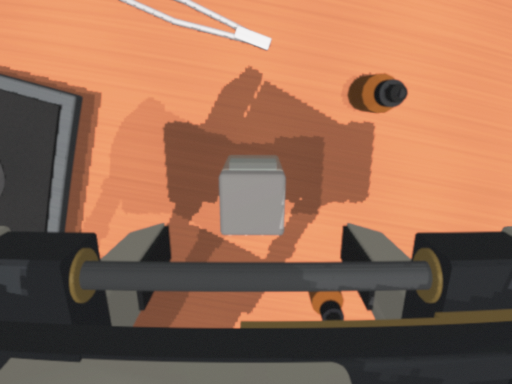

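The box lid is square to the jaws at (252,201) and the droppers are clear.

```bash
python3 -m creep '[[[0,2,-33,0,0,0.2],[0,-2,-33,0,0,0],[0,-2,-18,0,0,0],[0,0,0,0,0,0]]]'
python3 -c "
from h import *
go(.6285,-.126,.212,.183)"
```

```text
time: 23.85
tool_pos: [0.6289, -0.1232, 0.2285]
tool_rot: [3.139, -0.004, 0.19]
contact_force: [-0.9, -0.2, -0.4]
opening: 0.0917
delta [ -0.4  -2.8 -16.5] [ 0.12  0.27 -0.38]
```

```bash
python3 -m creep '[[[0,-3,-16.5,0,0.3,-0.4],[0,0,0,0,0,0]]]'
python3 -m creep '[[[0,0,0,0,0,0],[0,0,0,0,0,0],[0,0,0,0,0,0],[0,0,0,0,0,0],[0,0,0,0,0,0]]]' 1 20
python3 -m creep '[[[0,0,0,0,0,0],[0,0,0,0,0,0],[0,0,0,0,0,0],[0,0,0,0,0,0],[0,0,0,0,0,0]]]'
python3 -c "
from h import *
go(.6285,-.126,.212,.183)"
```

```text
time: 24.02
tool_pos: [0.6294, -0.1237, 0.2127]
tool_rot: [3.14, 0.001, 0.185]
contact_force: [-0.7, 1.2, -0.8]
opening: 0.0918
time: 24.43
tool_pos: [0.6316, -0.1216, 0.2202]
tool_rot: [3.136, -0.007, 0.188]
contact_force: [0.3, -0.1, -0.8]
opening: 0.0633
time: 24.85
tool_pos: [0.6318, -0.1219, 0.222]
tool_rot: [3.135, -0.01, 0.188]
contact_force: [0.5, 0.3, 1.2]
opening: 0.046
delta [ -3.3  -4.1 -10. ] [ 0.28  0.62 -0.27]
```

```bash
python3 -m creep '[[[0,0,15,0.2,0.5,0],[0,0,35,0,0,0],[0,0,40,0,0,0],[0,0,40,0,0,0],[0,0,35,0,0,0]]]'
python3 -m creep '[[[-9,25,0,0,0,-1.5],[-12.5,35,0,0,0,-1.8],[-12.5,35,0,0,0,-1.8],[-12.5,35,0,0,0,-1.8],[-12.5,35,0,0,0,-1.8]]]'
python3 -m creep '[[[-12.5,35,0,0,0,-1.8],[-12.5,35,0,0,0,-1.8],[-12.5,35,0,0,0,-1.8],[-12.5,35,0,0,0,-1.8],[-12.5,35,0,0,0,-1.8]]]'
python3 -c "
from h import *
go(.4835,.284,.35,-.161)"
```

```text
time: 25.27
tool_pos: [0.628, -0.121, 0.3794]
tool_rot: [-3.13, 0.023, 0.187]
contact_force: [0.9, -0.2, -1.7]
opening: 0.0459
time: 25.68
tool_pos: [0.5685, 0.0409, 0.3891]
tool_rot: [-3.139, 0.006, 0.017]
contact_force: [0.8, -0.2, -1.6]
opening: 0.0459
time: 26.1
tool_pos: [0.5007, 0.2231, 0.388]
tool_rot: [-3.14, 0.009, -0.15]
contact_force: [0.8, 0.7, -1.7]
opening: 0.0459
delta [-17.2  60.9 -38. ] [-0.18 -0.49 -0.61]
```

```bash
python3 -m creep '[[[-8,30,0,0,-0.3,-0.3],[-7,22,-10,0,-0.2,0],[0,0,-20,0,0,0],[0,0,0,0,0,0]]]'
python3 -c "
from h import *
go(.4835,.284,.32,-.161)"
```

```text
time: 26.43
tool_pos: [0.4801, 0.2846, 0.357]
tool_rot: [-3.136, 0.002, -0.149]
contact_force: [-0.8, -1.2, -1.9]
opening: 0.0457
delta [  3.4  -0.6 -37. ] [-0.31 -0.06 -0.68]
```

```bash
python3 -m creep '[[[3.5,-0.5,-20,-0.3,0,-0.7],[0,0.5,-15,0,0,0],[0,0,0,0,0,0]]]'
python3 - <<'E'
from h import *
go(.4835,.284,.32,-.161)
cv2.imwrite('pics/w10.png',viewer.read_camera('wrist'))
E
```

```text
time: 26.68
tool_pos: [0.4835, 0.2848, 0.3222]
tool_rot: [3.141, 0.001, -0.161]
contact_force: [-0.6, 0.3, -1.5]
opening: 0.0462
delta [-0.  -0.8 -2.2] [ 0.01 -0.07 -0.02]
```

View pics/w10.png

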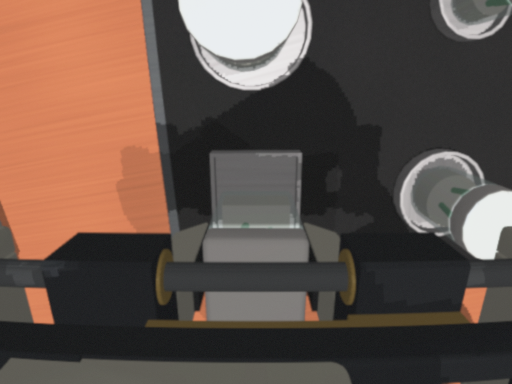

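The holder (cols 210–302, far edge row 150) and lid (204–307, far edge row about 226) are parallel.

```bash
python3 - <<'E'
from h import *
mp=pose("wrist"); ax=np.array([np.cos(-.161),np.sin(-.161)])
print("holder c",cast((256,150),.059,mp)-.035*ax)
h=.3215-.222+.078; print("lid c",cast((255.5,226),h,mp)-.023*ax, cast([(204,260),(307,260)],h,mp))
E
python3 -m creep '[[[0,0,-14,0,0,0],[0,1,-12,0,0,0],[0,1,-8,0,0,0],[0,0,-4,0,0,0]]]'
python3 -c "
from h import *
go(.4835,.284,.271,-.161)"
```

```text
holder c [[0.4844645  0.28337717]]
lid c [[0.48330624 0.28407875]] [[0.49380794 0.30508093]
 [0.48662718 0.26080049]]
time: 27.07
tool_pos: [0.4864, 0.2853, 0.2903]
tool_rot: [-3.137, -0.007, -0.164]
contact_force: [0.1, -0.4, -0.8]
opening: 0.0462
delta [ -2.9  -1.3 -19.3] [-0.18  0.45  0.17]
```

```bash
python3 -m creep '[[[-2.5,-1.5,-5,-0.2,0.5,0.2],[0,0,-5,0,0,0],[0,0,-3,0,0,0],[0,0,0,0,0,0]]]'
python3 -m creep '[[[0,0,-1.5,0,0,0],[0,0,0,0,0,0]]]'
python3 -c "
from h import *
go(.4845,.284,.271,-.161)"
```

```text
time: 27.4
tool_pos: [0.4845, 0.2831, 0.2781]
tool_rot: [-3.142, -0.0, -0.161]
contact_force: [-0.2, 0.0, -1.7]
opening: 0.0458
time: 27.57
tool_pos: [0.4847, 0.2831, 0.277]
tool_rot: [-3.141, -0.001, -0.161]
contact_force: [-0.3, -0.1, -1.8]
opening: 0.0458
delta [-0.2  0.9 -6. ] [-0.02  0.05  0.02]
```

```bash
python3 -m creep '[[[0,0,-1.5,0,0,0],[0,0,-1.5,0,0,0],[0,0,0,0,0,0]]]'
python3 -m creep '[[[0,0,-1.2,0,0,0],[0,0,0,0,0,0]]]'
python3 -m creep '[[[0,0,-1.2,0,0,0],[0,0,0,0,0,0]]]'
python3 -m creep '[[[0,0,-1.2,0,0,0]]]'
```

```text
time: 27.82
tool_pos: [0.4848, 0.2833, 0.2743]
tool_rot: [-3.141, -0.002, -0.161]
contact_force: [0.3, -0.4, -1.2]
opening: 0.0459
time: 27.98
tool_pos: [0.4848, 0.2833, 0.2731]
tool_rot: [-3.14, -0.002, -0.161]
contact_force: [-0.3, -0.0, -2.5]
opening: 0.0459
time: 28.15
tool_pos: [0.4848, 0.2834, 0.2718]
tool_rot: [-3.14, -0.002, -0.161]
contact_force: [0.5, -0.3, -1.3]
opening: 0.046
time: 28.23
tool_pos: [0.4849, 0.2834, 0.2708]
tool_rot: [-3.14, -0.002, -0.161]
contact_force: [-3.8, -4.2, 15.1]
opening: 0.0457
```

```bash
python3 -m creep '[[[0,0,-0.6,0,0,0],[0,0,0,0,0,0]]]'
python3 -m creep '[[[0,0,0,0,0,0],[0,0,0,0,0,0],[0,0,0,0,0,0],[0,0,0,0,0,0],[0,0,0,0,0,0]]]' -1
python3 -m creep '[[[0,0,20,0,0,0],[0,0,35,0,0,0],[0,0,35,0,0,0],[0,0,30,0,0,0],[0,0,0,0,0,0]]]'
python3 -m creep '[[[0,-30,5,0,0,0],[0,-38,5,0,0,0],[0,-38,5,0,0,0],[0,-38,5,0,0,0],[0,-38,0,0,0,0]]]'
python3 -m creep '[[[0,-38,0,0,0,0],[0,-38,0,0,0,0],[0,-38,0,0,0,0],[0,-38,0,0,0,0],[0,-38,0,0,0,0]]]'
python3 -m creep '[[[-5,-30,0,0,0,0],[-5,-30,0,0,0,0],[0,0,0,0,0,0],[0,0,0,0,0,0]]]'
python3 - <<'E'
from h import *
t=viewer.read_camera("top")[100:310,90:430]; s=viewer.read_camera("scene")[90:330,80:400]
cv2.imwrite("pics/fin.png",np.vstack([cv2.resize(t,(560,346),interpolation=2),cv2.resize(s,(560,420),interpolation=2)])[:, :]) 
a=cv2.resize(t,(400,247),interpolation=2); b=cv2.resize(s,(466,350),interpolation=2)
c=np.zeros((600,466,3),np.uint8); c[:247,:400]=a; c[250:]=b; cv2.imwrite("pics/fin.png",c)
E
```

```text
time: 28.4
tool_pos: [0.4849, 0.2833, 0.2711]
tool_rot: [-3.14, -0.003, -0.161]
contact_force: [0.9, 0.6, -1.1]
opening: 0.0462
time: 28.82
tool_pos: [0.4852, 0.2835, 0.2716]
tool_rot: [-3.139, -0.005, -0.161]
contact_force: [0.1, -0.8, 0.3]
opening: 0.075
time: 29.23
tool_pos: [0.484, 0.2829, 0.3938]
tool_rot: [3.14, 0.001, -0.161]
contact_force: [0.7, -0.1, -0.4]
opening: 0.0918
time: 29.65
tool_pos: [0.4824, 0.1013, 0.4158]
tool_rot: [-3.138, -0.004, -0.149]
contact_force: [1.6, -0.2, -0.1]
opening: 0.092
time: 30.07
tool_pos: [0.4799, -0.0973, 0.4155]
tool_rot: [-3.138, -0.006, -0.147]
contact_force: [1.5, 0.9, -0.0]
opening: 0.0916
time: 30.4
tool_pos: [0.4682, -0.1676, 0.414]
tool_rot: [-3.14, -0.006, -0.157]
contact_force: [0.0, 0.5, -1.0]
opening: 0.0919
```

View pics/fin.png

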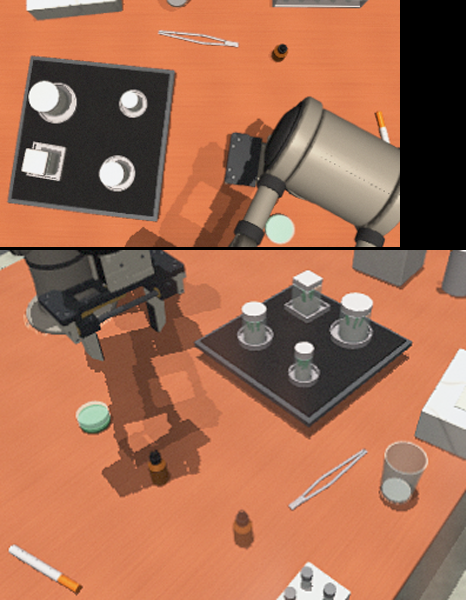

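All four stand upright in their own holders and both droppers are standing. One numeric check of the lid centres, then hand in.

```bash
python3 - <<'E'
from h import *
mp=pose("top"); im=viewer.read_camera("top"); hsv=cv2.cvtColor(im,cv2.COLOR_BGR2HSV); b=(hsv[...,1]<60)&(hsv[...,2]>240)
for n,uv,h,t in (("L",(127,184),.129,(.605,.268)),("S",(203,187),.119,(.603,.105)),("Q",(121,237),.127,(.483,.284)),("M",(187,246),.123,(.460,.1345))):
    w=cast(blob(b,uv),h,mp).astype(np.float32); r=cv2.minAreaRect(w); print(n,np.round(r[0],3),np.round(r[1],3),round(r[2],1),"holder",t)
E
python3 -c "
from cell import robot
print(robot.hand_in())"
```

```text
L [0.606 0.272] [0.055 0.055] 46.3 holder (0.605, 0.268)
S [0.602 0.104] [0.028 0.025] 1.3 holder (0.603, 0.105)
Q [0.478 0.283] [0.04 0.04] 80.1 holder (0.483, 0.284)
M [0.457 0.135] [0.042 0.041] 1.4 holder (0.46, 0.1345)
the job is handed in; nothing more can be done
None
```

All four culture vessels are in their own holders on the shaker, and I've handed the job in at about 30 s on the clock. I placed them in the order listed: large, medium, small, then the square box, which I turned about 20° to line up with its tray. I lowered each one in small steps until I felt contact at the expected floor height, then released it. The final contact force was 13–23 N.

- **Position:** The last top-view measurement put each lid within 1 to 5 mm of its holder centre. There is about 9 mm of play each side, and the box's sides were within about 1° of its tray's.
- **Upright and clear:** The last pictures showed all four vessels upright and both dropper bottles standing. The arm was well clear of everything.
- **Less certain:** The force reading between lowering steps stayed near the carrying value even when the arm had stopped moving down. I judged contact from the stall together with a brief force spike. The box reads about 5 mm off centre in the top view, but only about 1 mm in the wrist view taken just before lowering.

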